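# Check the sprung hold-down with the gauge blade

### The arm

A 6-joint arm with a two-finger parallel gripper is mounted at the origin on the work surface. World frame = base frame: x ahead of the robot, y to its left, z up, the work surface at z = 0. Lengths are in m, angles in rad, forces in N, time in s.
With the tool pointing down it reaches from about 0.375 to 0.9 m from the base axis. Payload 3.1 kg.
Tool frame: the origin (TCP) lies on the centre line of the jaws, within the pads' length; the fingertips stand 8 mm ahead of it and the grasp point (between the pads) lies 11 mm behind it; z points along the fingers, y is the line along which they close (so a half turn about z gives the same grasp; the last joint's range is limited). The gripper opens to 85 mm and grips with 20 to 120 N. Pads are 22 mm wide; open, the fingers measure 114 mm over their backs; the gripper's body (76 mm by 85 mm) begins 54 mm behind the grasp point. The pads swing forward as they close: fully open they stand 13 mm farther back than shut.
Start: joints at [0.923, 0.527, 1.433, -0, 1.181, -0.178], TCP at [0.282, 0.558, 0.239] pointing down, gripper open.
Joint ranges: [-3.08, 3.08], [-0.75, 2.2], [0.22, 2.44], [-1.43, 4.57], [0, 2.65], [-2.85, 2.85]. Speed limits (rad/s): [2.79, 2.79, 3.14, 3.14, 3.14, 3.14].

### API

Orientations are given as a unit quaternion [x, y, z, w].
In Python, from plant import r gives the robot as it stands.
- The arm moves only by the tool jog_arm, never from a script. Its argument "series" is a list of rows, each a list of 5 numbers: the shift along the world's x, y, z in m, then the turn about the world's z in degrees, then the closure, from -1 (fully open) to 1 (shut). A call has 1 to 12 rows; each row is the pose to reach, as a shift and turn from the pose commanded when the call began; what a row does not reach only later rows make up. A row lasts 1/12 s, in which the tool goes at most 41.7 mm and 7.16 degrees, less where a joint would pass 70% of its speed; a pose out of reach is approached as far as the arm can. A call with a gripper value outside its range is refused whole. The fingers move at their own pace and stop on an object; the grip force is fixed at half the most. Time passes only in rows, so rows that repeat a pose let the fingers close. It gives the time, the measured TCP pose, the force, the opening and the grip force at its end, in the units of the state.
- r.get_obs(): the state, without advancing time (a new reading comes with each control period).
- r.snapshot(name): name is "side" or "top" or "wrist"; returns a dict with "frame" (384x512x3 uint8, red, green, blue), "z_map" (384x512 float32, m along the optical axis (not along the pixel's ray), 0 where there is no reading), "vfov" (degrees; the focal length in pixels is half the picture's height over the tangent of half this angle, whatever the lens; pixels are square), "cx", "cy" (the principal point, pixels), "R" (3x3) and "t" (3): a world point X has camera coordinates R X + t; the wrist camera has in their place "T_tool_cam" (4x4, takes a point from camera to tool coordinates, whose origin is the TCP and whose axes are the flange's). Camera axes: x right, y down, z forward; pixel columns grow to the right and rows downward; lengths in m; the calibration is good to about 2 mm. The wrist camera is an equidistant fisheye: a pixel r from the principal point sees the ray r / f radians off the axis. A picture is of the moment at which its call begins: read the wrist's pose just before it.
- r.close_job(): hands the job in; it is judged then, once.
The state is a dict: "t": time; "joints": joint angles; "joint_velocities": joint speeds; "tau": joint torques, N m; "ee_pos": TCP position; "tool_rot": TCP orientation; "force": force on the tool from outside, world axes, zero at the start; "ft_torque": the same for the moment, N m; "gripper_width": finger opening in m; "gripper_force": force on a finger pad.
Only numpy, scipy, OpenCV 4.12 (cv2) and the standard library are available. Lean on these libraries where they do the work, as an engineer would, in place of code of your own. Each camera call takes 0.05 s, during which the arm holds its last target. There are 200 camera calls.

### The job

Check the sprung shoe of the bench bracket: of the three gauge blades take the middle-sized one by its upright grip (the small one is loose in the gap, the large one will not go). Slide its blade flat along the table into the gap, from the side where the shoe's lip turns up, so that the shoe rides up and drags on it, until the tip shows beyond the far side of the arch. Let go and leave it lying flat under the shoe.

Things in the scene. Friction and masses are not known exactly. Their poses are not given: they have to be found in the camera images.
- gauge_grip (a point): Middle of the middle gauge's grip, an upright grey block 22 (x) by 30 (y) by 56 mm high, 28 mm above its underside; pinch across x. From its foot a flat steel blade, 24 wide, 8 thick, nose rounded, runs on the table along -y; tip 115 mm from here. z up, 100 to 190 g. Beside it in any order: the small one (blade 16 wide, 75 long, grip 46 high) and the large (36, 120, 66).
- gap (a point): Point on the table midway under the fixed aluminium arch: 102 mm wide (x; feet reach 162), 30 deep (y), 62 high (stem top 80), 70 between posts. The blade goes in from +y towards -y, gauge axes then agreeing with these. The shoe's flat underside spans y -15 to +15 mm, 60 wide. Tip shows past y = -15 mm: grip centre nearer than y = +100 mm; +80 is good.
- lip (a point): Point on the table below the free edge of the shoe's turned-up lip, 35 mm from the gap's centre along its +y. The lip's underside slopes from 16 mm above the table here down to 6 mm at the flat of the shoe. At 50 mm from the gap's centre the grip would meet the lip.
- shoe (a joint): Height in m by which the sprung shoe is lifted: 0 at rest (6 mm gap), 0.004 at its stop. With the 8 mm blade flat under it, it reads about 0.002. The spring presses down with about 3 to 5 N; pushing the blade in takes up to about 15 N.
Mind the look-alikes: they are no part of the job. What is shaped like the part that bears gap but purple or red is not meant. Leave any turquoise look-alike of the part that bears gauge_grip alone.

How it is judged:
At the end, for the whole second after the job is handed in: The middle-sized gauge stands released, blade flat (7 degrees) under the shoe, put in from the lip side: grip centre 45 to 97 mm from the gap centre, so the tip shows beyond the far side, within 35 mm of its centre line and 20 degrees of its direction, the shoe held up 1 to 3.5 mm (y of gauge_grip in the frame of gap between 0.045 and 0.097 m and x of gauge_grip in the frame of gap between -0.035 and 0.035 m and angle between the y axis of gauge_grip and the y axis of gap, either way round below 0.35 rad and angle between gauge_grip's own z axis and vertical below 0.12 rad and value of joint shoe between 0.001 and 0.0035 m and height (world z) of gauge_grip below 0.034 m); the robot touches nothing.
It also fails if it takes over 38 s, if anything falls off the work surface, if the arm or the gripper's body presses on something with over 40 N, if the wrist force passes 120 N, or if a joint passes its speed limit or range.

## Working session

There is one attempt and no reset: what is moved stays moved. The work goes in short steps, Python scripts to look and compute and a tool call to move; the robot and the scene stay as the last step left them, time stands still between calls to the robot, and variables do not carry over. Pictures are saved under pics/ and viewed, at most 10 in all, crops included, and the job is handed in when it is done.

Besides the shell and the picture viewer there is one more tool, called after "Emit:" in YAML: its name, and indented under it one key for each argument. jog_arm: Moves the arm, as the interface text tells. Its arguments: {"type":"object","properties":{"series":{"type":"array","items":{"type":"array","items":{"type":"number"}}}},"required":["series"]}

```bash
mkdir -p pics; ls
cat > h.py <<'E'
import numpy as np,cv2,pickle
from plant import r
def snap(n,f):
    s=r.snapshot(n); pickle.dump(s,open(f'{f}.pkl','wb')); cv2.imwrite(f'pics/{f}.png',s['frame'][:,:,::-1]); return s
def pts(s):
    "world xyz per pixel from depth (fixed cams)"
    z=s['z_map']; f=192/np.tan(np.radians(s['vfov'])/2)
    v,u=np.mgrid[:384,:512]; c=np.stack([(u-s['cx'])/f*z,(v-s['cy'])/f*z,z],-1)
    return (c-s['t'])@s['R']
E
python3 - <<'E'
from h import *
a=snap('top','top0');b=snap('side','side0')
o=r.get_obs();print(o['t'],o['ee_pos'],o['tool_rot'],o['gripper_width'])
cv2.imwrite('pics/both.png',cv2.resize(np.vstack([a['frame'],b['frame']])[:,:,::-1],None,fx=.78,fy=.78))
E
```

```text
pics
0.1 [0.28196972 0.55706958 0.23842122] [ 2.32271852e-01  9.72650401e-01 -9.03980512e-04 -4.07515297e-04] 0.08520029957497037
```

View pics/both.png

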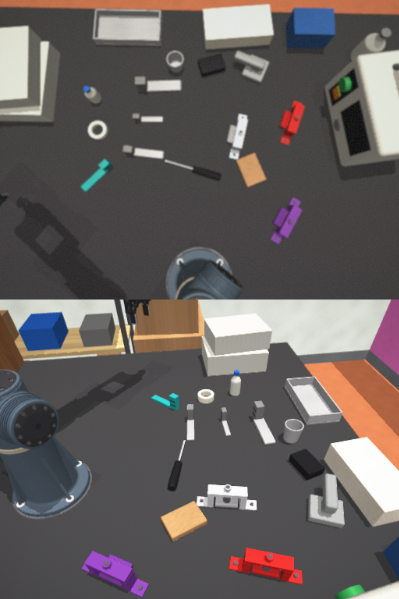

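The picture shows three grey gauges in the top half, at (143,152), (147,119) and (158,85). There is a silver arch at (238,135), with red and purple look-alikes at (292,122) and (287,220) and a turquoise gauge at (96,175). By size, the gauge at (143,152) should be the middle one. Next I measure and take one enlarged crop.

Run:
```python
from h import *
s=pickle.load(open('top0.pkl','rb'));t=pickle.load(open('side0.pkl','rb'))
P=pts(s);hsv=cv2.cvtColor(s['frame'],cv2.COLOR_RGB2HSV)
print(s['R'].round(2),s['t'].round(2))
m=((hsv[...,2]>95)&(hsv[...,1]<70)).astype('uint8')
n,l,st,c=cv2.connectedComponentsWithStats(m)
for i in range(1,n):
    if 60<st[i,4]<3000:
        q=P[l==i]; rr=cv2.minAreaRect(q[:,:2].astype('float32')*1000)
        hi=q[q[:,2]>q[:,2].max()-.008]
        print(c[i].round(),st[i,4],'rect mm',np.round(rr[0]),np.round(rr[1]),round(rr[2]),'zmax',q[:,2].max().round(3),'top at',hi.mean(0).round(3))
a=s['frame'][90:250,150:340];b=t['frame'][110:290,200:340]
a=cv2.resize(a,(720,606))[:,:,::-1]; b=cv2.resize(b,(466,600))[:,:,::-1]
cv2.imwrite('pics/c1.png',cv2.resize(np.hstack([a[:600],b]),(800,405)))
```

```text
[[ 0.02 -1.    0.01]
 [-0.99 -0.02 -0.17]
 [ 0.17 -0.   -0.99]] [-0.01  0.43  1.01]
[495.  41.] 128 rect mm [ 588. -349.] [ 35. 968.] 43 zmax 1.073 top at [0.256 0.003 1.073]
[224.  76.] 328 rect mm [533.  73.] [568.  68.] 7 zmax 1.073 top at [0.256 0.003 1.073]
[324.  84.] 909 rect mm [536. -76.] [131. 577.] 67 zmax 1.073 top at [0.256 0.003 1.073]
[179. 103.] 150 rect mm [480. 131.] [514.  44.] 25 zmax 1.073 top at [0.256 0.003 1.073]
[210. 109.] 671 rect mm [474. 105.] [465. 127.] 10 zmax 1.073 top at [0.256 0.003 1.073]
[119. 122.] 271 rect mm [455. 212.] [579.  44.] 46 zmax 1.073 top at [0.256 0.003 1.073]
[174. 148.] 63 rect mm [552. 232.] [42. 25.] 37 zmax 0.05 top at [0.545 0.227 0.045]
[304. 174.] 1024 rect mm [408. -93.] [ 74. 352.] 70 zmax 1.073 top at [0.256 0.003 1.073]
[195. 152.] 255 rect mm [425.  86.] [370.  73.] 37 zmax 1.073 top at [0.256 0.003 1.073]
[125. 166.] 460 rect mm [378. 212.] [480.  72.] 51 zmax 1.073 top at [0.256 0.003 1.073]
[163. 190.] 111 rect mm [435. 255.] [47. 32.] 82 zmax 0.061 top at [0.428 0.248 0.056]
[191. 196.] 447 rect mm [369. 104.] [297.  72.] 56 zmax 1.073 top at [0.256 0.003 1.073]
[229. 211.] 160 rect mm [386.  78.] [104.  12.] 75 zmax 0.024 top at [0.379 0.065 0.018]
[245. 341.] 1663 rect mm [95. 44.] [251. 216.] 26 zmax 1.073 top at [0.256 0.003 1.073]
[280. 367.] 766 rect mm [139.  -7.] [221.  80.] 25 zmax 1.073 top at [0.256 0.003 1.073]
[255. 379.] 154 rect mm [52.  0.] [13. 69.] 1 zmax 0.344 top at [ 0.052 -0.     0.341]
```

View pics/c1.png

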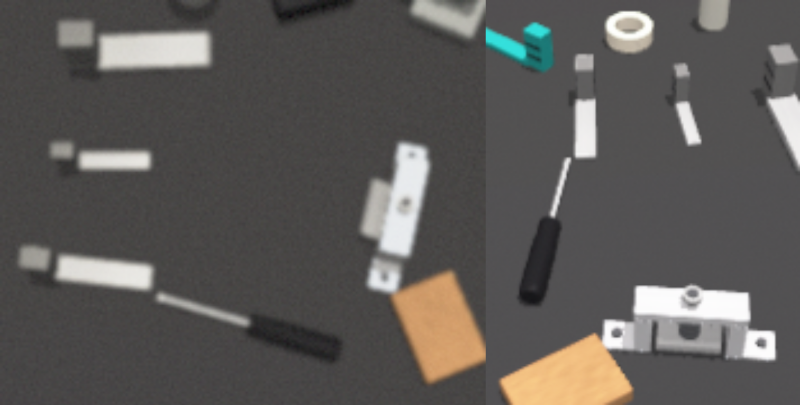

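Three candidates are in the crop: (35,258) with grip height about 56 mm, (62,150) about 46 mm (small) and (75,33) about 66 mm (large). The one at (35,258) fits the middle gauge. The screwdriver lies just ahead of its blade. The lip is at (375,208), on the world +y side of the silver arch. Next come the precise poses.

Run:
```python
from h import *
s=pickle.load(open('top0.pkl','rb'));P=pts(s);ok=s['z_map']>0
hsv=cv2.cvtColor(s['frame'],cv2.COLOR_RGB2HSV);V=hsv[...,2];S=hsv[...,1]
P[~ok]=-9
v,u=np.mgrid[:384,:512]
def reg(u0,u1,v0,v1,z0,z1,name,vm=95):
    m=(u>u0)&(u<u1)&(v>v0)&(v<v1)&(P[...,2]>z0)&(P[...,2]<z1)&(V>vm)&(S<70)
    q=P[m]; rr=cv2.minAreaRect(q[:,:2].astype('float32')*1000)
    print(name,len(q),q.mean(0).round(4),'minmax',q.min(0).round(3),q.max(0).round(3),'rect',np.round(rr[0],1),np.round(rr[1],1),round(rr[2],1),'px',u[m].mean().round(1),v[m].mean().round(1))
reg(150,178,180,202,.045,.07,'grip',60)
reg(168,213,180,206,.002,.02,'blade')
reg(285,330,140,210,.055,.07,'archtop')
reg(285,330,140,210,.07,.1,'stem',60)
reg(285,330,140,210,.002,.012,'feet',120)
reg(285,303,150,200,.002,.04,'lip',60)
reg(150,178,145,158,.035,.07,'gripsmall',60)
reg(150,190,95,115,.045,.08,'griplarge',60)
# ray cast blade mask centre
f=192/np.tan(np.radians(s['vfov'])/2)
def ray(U,Vv,z):
    d=np.array([(U-s['cx'])/f,(Vv-s['cy'])/f,1])@s['R'];o=-s['R'].T@s['t'];return (o+d*(z-o[2])/d[2]).round(4)
for (a,b,c,d,z,n,vm) in [(150,170,184,200,.056,'grip',95),(170,213,185,208,.008,'blade',150),(296,322,144,208,.062,'archbright',170)]:
    m=(u>a)&(u<b)&(v>c)&(v<d)&(V>vm)&(S<70)
    k=np.argwhere(m)[:,::-1].astype('float32');rr=cv2.minAreaRect(k);B=cv2.boxPoints(rr)
    print(n,len(k),ray(*rr[0],z),[list(ray(*p,z)[:2]) for p in B])
```

```text
grip 107 [0.427  0.247  0.0548] minmax [0.417 0.233 0.045] [0.439 0.263 0.061] rect [427.8 247.3] [30.3 21.6] 85.2 px 163.1 191.1
blade 361 [0.4216 0.1835 0.0075] minmax [0.398 0.123 0.002] [0.443 0.237 0.019] rect [423.2 178.3] [115.9  33. ] 81.6 px 190.4 196.4
archtop 405 [ 0.4871 -0.1275  0.0619] minmax [ 0.436 -0.151  0.055] [ 0.541 -0.103  0.07 ] rect [ 488.  -128.2] [ 30.3 102.4] 77.5 px 307.3 170.6
stem 39 [ 0.4882 -0.128   0.0754] minmax [ 0.48  -0.135  0.072] [ 0.496 -0.12   0.079] rect [ 488.  -127.7] [16.4 15.5] 1.4 px 308.2 169.0
feet 190 [ 0.4683 -0.1239  0.0056] minmax [ 0.407 -0.162  0.002] [ 0.571 -0.098  0.012] rect [ 491.5 -122.9] [ 55.3 165.3] 76.5 px 303.3 182.0
lip 348 [ 0.4789 -0.1024  0.0125] minmax [ 0.42  -0.12   0.002] [ 0.556 -0.076  0.039] rect [487.9 -98.1] [136.3  43.8] 0.3 px 295.8 177.4
gripsmall 56 [0.5437 0.2288 0.044 ] minmax [0.536 0.218 0.037] [0.552 0.24  0.05 ] rect [544.5 229.1] [16.2 22.7] 1.3 px 173.4 149.0
griplarge 157 [0.6623 0.2149 0.0636] minmax [0.649 0.198 0.045] [0.678 0.233 0.07 ] rect [664.2 215.7] [28.1 34.8] 2.3 px 179.4 104.2
grip 111 [0.4284 0.2471 0.056 ] [[np.float64(0.4399), np.float64(0.2634)], [np.float64(0.4405), np.float64(0.2322)], [np.float64(0.4168), np.float64(0.2309)], [np.float64(0.4162), np.float64(0.2619)]]
blade 354 [0.4214 0.1763 0.008 ] [[np.float64(0.4157), np.float64(0.2346)], [np.float64(0.4492), np.float64(0.2293)], [np.float64(0.4271), np.float64(0.1179)], [np.float64(0.3937), np.float64(0.1238)]]
archbright 669 [ 0.4766 -0.1177  0.062 ] [[np.float64(0.4068), np.float64(-0.079)], [np.float64(0.5577), np.float64(-0.1106)], [np.float64(0.5481), np.float64(-0.1574)], [np.float64(0.3976), np.float64(-0.1246)]]
```

Emit:
jog_arm:
  series:
    - [0.146,-0.31,-0.12,-68,-1]
    - [0.146,-0.31,-0.12,-68,-1]
    - [0.146,-0.31,-0.12,-68,-1]
    - [0.146,-0.31,-0.12,-68,-1]
    - [0.146,-0.31,-0.12,-68,-1]
    - [0.146,-0.31,-0.12,-68,-1]
    - [0.146,-0.31,-0.12,-68,-1]
    - [0.146,-0.31,-0.12,-68,-1]
    - [0.146,-0.31,-0.12,-68,-1]
    - [0.146,-0.31,-0.12,-68,-1]
    - [0.146,-0.31,-0.12,-68,-1]
    - [0.146,-0.31,-0.12,-68,-1]

```text
t: 1.1
ee_pos: [0.4283, 0.2473, 0.1191]
tool_rot: [0.736, 0.677, -0.0, -0.0]
force: [0.6, 0.5, -0.3]
gripper_width: 0.0854
gripper_force: 0.0
```

Emit:
jog_arm:
  series:
    - [0,0,-0.03,0,-1]
    - [0,0,-0.06,0,-1]
    - [0,0,-0.08,0,-1]
    - [0,0,-0.099,0,-1]
    - [0,0,-0.099,0,-1]
    - [0,0,-0.099,0,1]
    - [0,0,-0.099,0,1]
    - [0,0,-0.099,0,1]
    - [0,0,-0.099,0,1]
    - [0,0,-0.099,0,1]
    - [0,0,-0.099,0,1]
    - [0,0,-0.099,0,1]

```text
t: 2.1
ee_pos: [0.4288, 0.2478, 0.0215]
tool_rot: [0.737, 0.676, 0.001, 0.0]
force: [-0.8, 1.2, 6.3]
gripper_width: 0.0213
gripper_force: 59.3
```

Emit:
jog_arm:
  series:
    - [0,0,0.02,0,1]
    - [0,0,0.05,0,1]
    - [0.02,-0.03,0.06,-3,1]
    - [0.035,-0.065,0.06,-6,1]
    - [0.05,-0.1,0.06,-7.5,1]
    - [0.065,-0.135,0.06,-7.5,1]
    - [0.08,-0.17,0.06,-7.5,1]
    - [0.097,-0.205,0.06,-7.5,1]
    - [0.097,-0.205,0.06,-7.5,1]
    - [0.097,-0.205,0.06,-7.5,1]

```text
t: 2.93
ee_pos: [0.5267, 0.0402, 0.0805]
tool_rot: [0.781, 0.625, 0.001, 0.001]
force: [-1.3, -0.2, -0.9]
gripper_width: 0.0214
gripper_force: 58.9
```

Run:
```python
from h import *
t=snap('side','side1');s=snap('top','top1')
a=cv2.resize(s['frame'][100:250,170:340],(400,353));b=cv2.resize(t['frame'][100:290,190:350],(400,475))
c=np.zeros((475,800,3),'uint8');c[:353,:400]=a;c[:,400:]=b
cv2.imwrite('pics/c2.png',c[:,:,::-1])
```

```text
(no output)
```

View pics/c2.png

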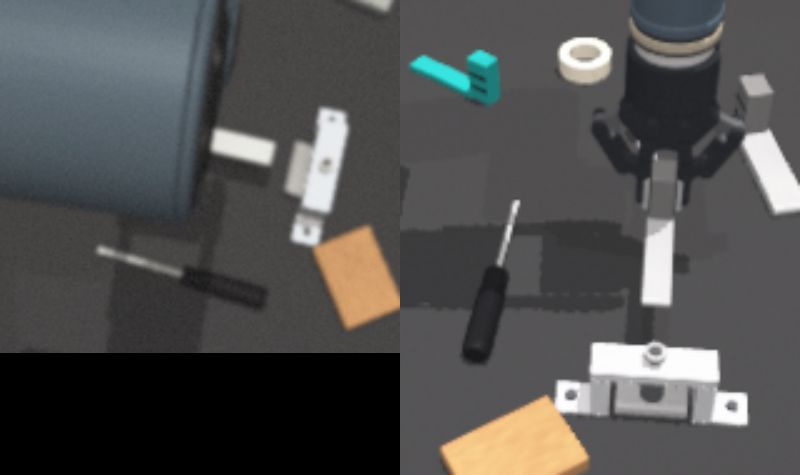

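The gauge is held level, with its blade at (242,146) in line with the arch. The lip at (299,168) faces it. Lowering to the table.

Emit:
jog_arm:
  series:
    - [0,0,-0.025,0,1]
    - [0,0,-0.045,0,1]
    - [0,0,-0.055,0,1]
    - [0,0,-0.059,0,1]
    - [0,0,-0.0595,0,1]
    - [0,0,-0.0595,0,1]

```text
t: 3.53
ee_pos: [0.5231, 0.0442, 0.0215]
tool_rot: [0.779, 0.628, -0.001, -0.002]
force: [-2.1, 1.0, 2.5]
gripper_width: 0.0215
gripper_force: 59.7
```

Emit:
jog_arm:
  series:
    - [-0.001,-0.005,0,0,1]
    - [-0.003,-0.012,0,0,1]
    - [-0.005,-0.02,0,0,1]
    - [-0.006,-0.028,0,0,1]
    - [-0.008,-0.035,0,0,1]
    - [-0.009,-0.042,0,0,1]
    - [-0.011,-0.05,0,0,1]
    - [-0.011,-0.05,0,0,1]

```text
t: 4.2
ee_pos: [0.5151, -0.0086, 0.0214]
tool_rot: [0.78, 0.626, 0.001, 0.001]
force: [0.9, 3.0, 6.1]
gripper_width: 0.0214
gripper_force: 59.9
```

Emit:
jog_arm:
  series:
    - [-0.001,-0.005,0,0,1]
    - [-0.002,-0.011,0,0,1]
    - [-0.004,-0.017,0,0,1]
    - [-0.005,-0.023,0,0,1]
    - [-0.006,-0.029,0,0,1]
    - [-0.008,-0.035,0,0,1]
    - [-0.009,-0.042,0,0,1]
    - [-0.009,-0.042,0,0,1]
    - [-0.009,-0.042,0,0,1]

```text
t: 4.95
ee_pos: [0.5054, -0.05, 0.0215]
tool_rot: [0.78, 0.626, 0.0, 0.0]
force: [-0.2, 2.9, 7.0]
gripper_width: 0.0211
gripper_force: 60.1
```

Run:
```python
from h import *
t=snap('side','side2');s=snap('top','top2')
a=cv2.resize(s['frame'][100:250,170:340],(400,353));b=cv2.resize(t['frame'][130:300,200:340],(400,485))
c=np.zeros((485,800,3),'uint8');c[:353,:400]=a;c[:,400:]=b
cv2.imwrite('pics/c3.png',c[:,:,::-1])
```

```text
(no output)
```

View pics/c3.png

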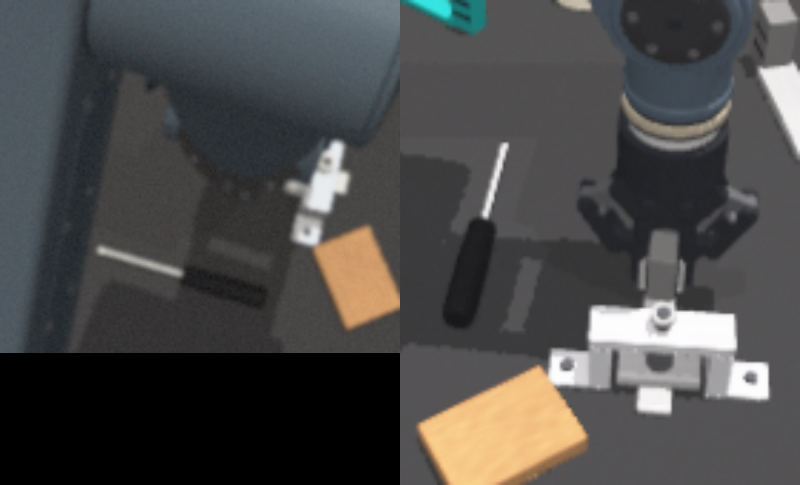

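The tip shows beyond the arch at (655,400) in the side view and (341,182) in the top view, and the arch is undisturbed. Releasing and lifting clear.

Emit:
jog_arm:
  series:
    - [0,0,0,0,-1]
    - [0,0,0,0,-1]
    - [0,0,0,0,-1]
    - [0,0,0,0,-1]
    - [0,0,0,0,-1]
    - [0,0,0,0,-1]
    - [0,0,0.02,0,-1]
    - [0,0,0.05,0,-1]
    - [0,0,0.09,0,-1]
    - [0,0,0.13,0,-1]

```text
t: 5.88
ee_pos: [0.5043, -0.0492, 0.1514]
tool_rot: [0.779, 0.627, -0.001, -0.001]
force: [1.1, -0.4, -0.7]
gripper_width: 0.0853
gripper_force: 0.0
```

Emit:
jog_arm:
  series:
    - [0,0.04,0.02,0,-1]
    - [0,0.08,0.04,0,-1]
    - [0,0.12,0.05,0,-1]
    - [0,0.16,0.05,0,-1]
    - [0,0.2,0.05,0,-1]
    - [0,0.22,0.05,0,-1]
    - [0,0.22,0.05,0,-1]

```text
t: 6.47
ee_pos: [0.5046, 0.1748, 0.201]
tool_rot: [0.777, 0.629, 0.001, -0.0]
force: [0.1, -0.5, 0.2]
gripper_width: 0.0856
gripper_force: 0.0
```

Run:
```python
from h import *
t=snap('side','side3');s=snap('top','top3')
P=pts(s);P[s['z_map']<=0]=-9
w=(P[...,0]>.46)&(P[...,0]<.55)&(P[...,1]>-.085)&(P[...,1]<-.01)&(P[...,2]>.045)&(P[...,2]<.07)
q=P[w];print(len(q),q.mean(0).round(4) if len(q) else '')
if len(q):
    d=q.mean(0)[:2]-[.488,-.128];print('local',d@[.976,-.216],d@[.216,.976],cv2.minAreaRect(q[:,:2].astype('float32')*1000))
a=cv2.resize(s['frame'][100:250,170:340],(400,353));b=cv2.resize(t['frame'][130:300,200:340],(400,485))
c=np.zeros((485,800,3),'uint8');c[:353,:400]=a;c[:,400:]=b
cv2.imwrite('pics/c4.png',c[:,:,::-1]);o=r.get_obs();print(o['t'],o['ee_pos'],o['gripper_width'])
```

```text
101 [ 0.5031 -0.0496  0.055 ]
local -0.0021639503229527717 0.07977421381905755 ((503.9591369628906, -49.60199737548828), (29.41083526611328, 22.78624725341797), 77.0811767578125)
6.5667 [0.50482962 0.17122011 0.20061713] 0.085196488279361
```

View pics/c4.png

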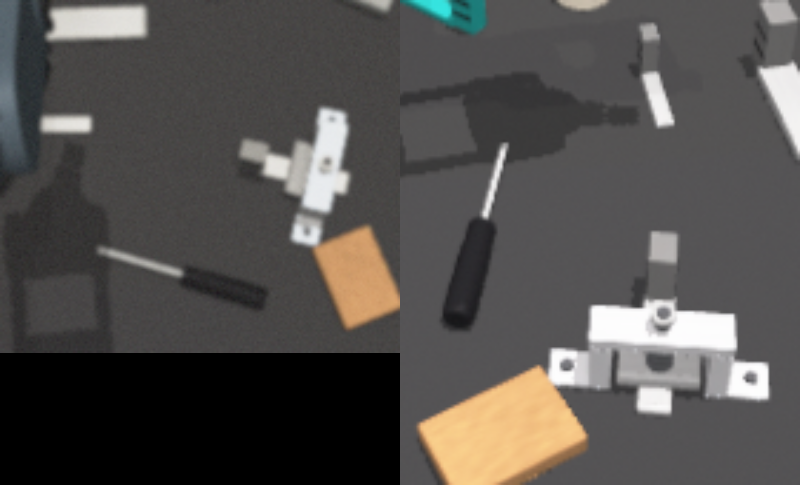

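The gauge stands released at local (-2, 80) mm, aligned and flat. Its tip shows past the arch at (655,400), and the arm is clear.

```bash
python3 -c "
from plant import r
print(r.close_job())"
```

```text
the job is handed in; nothing more can be done
None
```

I slid the middle gauge under the shoe from the lip side and handed the job in. It stands released with its grip 80 mm from the gap centre, aligned with the tip showing beyond the arch; I did not read the shoe's lift directly, and no verdict came back.

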